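# Mount the carousel on the sample changer and dip the probe

### The job

Mount the cup carousel on the sample changer: lift it (its black knob is the handle), keep it level, turn it until its splined hub lines up with the drive spindle (one tooth is missing, so it fits only one way) and slide it fully home. Then turn it click by click until the amber cup stands at the dip point in front of the column, and let go. Last, swing the parked probe arm in to its stop, probe still up, and push the probe fully down into the amber cup without striking anything.

Things in the scene. Friction and masses are not known exactly. Their poses are not given: they have to be found in the camera images.
- carousel_knob (a point): Centre of the black round knob (30 mm across, 32 mm high; grip at any yaw) on the axis of the loose grey cup carousel (190 mm across, 96 mm high, about 0.55 kg), 80 mm above its flat underside. Eight open cups, 42 mm wide, on a 70 mm radius, 45 degrees apart, seven white, one amber, reach 52 mm above the underside, as does the hub cap. z up; +x points to the amber cup (red line on the hub cap).
- carousel_hub (a point): Centre of the carousel's underside, where its hub is open below; axes as at the knob. Bore 39 mm across and 42 mm deep, with five slots 10 mm wide, 57 mm across, at 60, 120, 180, 240 and 300 degrees from +x; towards +x (the amber cup) there is no slot.
- spindle_seat (a point): On the axis of the upright steel drive spindle of the pale grey sample changer, at the top of the aluminium shoulder (66 mm above the bench) on which the carousel's underside rests when home (knob centre then 80 mm above this point). z up; +x points to the missing tooth (red mark), and the hub goes on only when the carousel's +x agrees with it within about 4 degrees.
- spindle_nose (a point): Top of the spindle, 37 mm above the seat; axes as there. Teeth 7 mm wide (top 3 mm: 4 mm), 54 mm across, at 60, 120, 180, 240 and 300 degrees from +x, reach 22 mm above the seat; the round core, 36 mm across, goes on to 30 mm, then tapers to 24 mm at this point, so it centres the hub before the teeth meet.
- spindle (a joint): Turn of the spindle, rad, counter-clockwise from above positive; 0 = missing tooth (so the amber cup, once mounted) at the dip point. A spring plunger holds it at every 45 degrees (0.785 rad); 0.1 to 0.2 Nm takes it over to the next click, either way. The hub has about 4 degrees of play on it. Turns up to 7 rad each way.
- amber_cup (a point): Centre of the mouth of the amber cup, which is fixed to the carousel, 70 mm from its axis and 52 mm above its underside. Cup 42 mm outside, 38 mm inside, 42 mm deep. Turns with the carousel.
- dip_point (a point): Fixed point of the sample changer (pale grey housing 300 x 205 x 46 mm) where the probe comes down: 70 mm from the spindle axis towards the column, at the height of the cup mouths of a mounted carousel. +x points from the spindle to the column, z up.
- column_axis (a point): Axis of the column (18 mm steel post, 180 mm high, 170 mm from the spindle axis) about which the pale grey probe arm swings, at the arm's mid-height. z up; -x points along the arm to the probe, 100 mm away.
- probe_arm (a joint): Swing of the probe arm about the column, rad: 0 = probe over the dip point, against its stop; positive = swung aside (counter-clockwise from above), parked at 1.3 to 1.6. It stays where it is left (about 0.06 Nm friction).
- probe_knob (a point): Centre of the blue round knob (26 mm diameter, 32 mm high) on top of the probe, in line with it. The probe slides straight down through the end of the arm; raised, the knob's underside is 58 mm above the arm. Swing the arm by this knob, press on its flat top to lower the probe.
- probe (a joint): Travel of the probe, m: 0 = fully up (tip 13 mm above the cups), 0.042 = fully down on its stop (tip 29 mm below the cup's rim). It stays where it is left (about 4 N friction).
- probe_tip (a point): Lower end of the glass probe (12 mm diameter), on its axis, 114 mm below the knob's centre.
- reagent_bottle: White square plastic bottle, 87 x 86 x 142 mm, origin at its underside. Bystander.
- jar_mint_a: White jar with a mint-green cap, 47 mm wide, 83 mm high, origin at its underside. Bystander.
- jar_mint_b: White jar with a mint-green cap, 47 mm wide, 83 mm high, origin at its underside. Bystander.
- glass_beaker: Small glass beaker, 55 mm wide, 66 mm high, origin at its underside. Bystander.
- pp_beaker: Large clear plastic beaker with a handle, 115 mm high, origin at its underside. Bystander.
- wash_bottle: White wash bottle with a red cap, 214 mm high, origin at its underside. Bystander.

How it is judged (in metres and radians):
On the way, in this order (a step that is already met when the one before it is completed fails the run):
1. the carousel is fully home on the splined spindle (z of carousel_knob in the frame of spindle_seat below 0.083 m and horizontal distance between carousel_knob and spindle_seat below 0.005 m and angle between carousel_knob's own z axis and vertical below 0.06 rad), for 0.2 s.
2. the carousel, let go, rests in the click that has the amber cup at the dip point, with the arm still aside (horizontal distance between amber_cup and dip_point below 0.01 m and angle between the x axis of spindle_seat and the x axis of dip_point, either way round below 0.1 rad and contact force between the fingers and carousel below 0.3 N and value of joint probe_arm above 0.8 rad), for 0.2 s.
3. the probe arm is swung in to its stop with the probe still up (value of joint probe_arm below 0.06 rad and value of joint probe below 0.008 m), for 0.1 s.
At the end, for the whole second after the job is handed in: Carousel within 3 mm of home and 5 mm of the spindle axis, at rest in its click (0.1 rad) with the amber cup at the dip point; arm within 0.08 rad of its stop; probe within 5 mm of fully down, its tip in the amber cup within 13 mm of its axis (value of joint probe above 0.037 m and value of joint probe_arm below 0.08 rad and horizontal distance between probe_tip and amber_cup below 0.013 m and z of carousel_knob in the frame of spindle_seat below 0.083 m and horizontal distance between carousel_knob and spindle_seat below 0.005 m and angle between the x axis of spindle_seat and the x axis of dip_point, either way round below 0.1 rad and linear speed of carousel below 0.01 m/s); the robot touches nothing.
It fails at once if the carousel is tipped by more than about 25 degrees (angle between carousel_knob's own z axis and vertical above 0.44 rad).
It fails at once if the glass probe is struck against the carousel or its cups (more than 8 N) (contact force between probe and carousel above 8 N).
It fails at once if a bystander is pushed more than 3 cm (distance of any of reagent_bottle, jar_mint_a, jar_mint_b, glass_beaker, pp_beaker, wash_bottle from where it was at the start of the episode above 0.03 m).
It also fails if it takes over 72 s, if anything falls off the work surface, if the arm or the gripper's body presses on something with over 40 N, if the wrist force passes 120 N, or if a joint passes its speed limit or range.

### The arm

A 6-joint arm with a two-finger parallel gripper is mounted at the origin on a cart in front of the work surface, level with it; the furniture and walls round the work are solid. World frame = base frame: x ahead of the robot, y to its left, z up, the work surface at z = 0. Lengths are in mm, angles in rad, forces in N, time in s.
With the tool pointing down it reaches from about 250 to 725 mm from the base axis. Payload 9.7 kg.
Tool frame: the origin (TCP) lies on the centre line of the jaws, within the pads' length; the fingertips stand 22 mm ahead of it and the grasp point (between the pads) lies 3 mm ahead of it; z points along the fingers, y is the line along which they close (so a half turn about z gives the same grasp; the last joint's range is limited). The gripper opens to 85 mm and grips with 20 to 120 N. Pads are 22 mm wide; open, the fingers measure 114 mm over their backs; the gripper's body (76 mm by 85 mm) begins 54 mm behind the grasp point. The pads swing forward as they close: fully open they stand 13 mm farther back than shut.
Start: joints at [0, 0.087, 0.176, 1.66, 0, 1.571], TCP at [549.997, -0, 253.284] pointing down, gripper open.
Joint ranges: [-3.13, 3.13], [-0.85, 1.81], [-1.15, 1.24], [-2.2, 2.28], [-1.44, 1.52], [-3.14, 3.14]. Speed limits (rad/s): [2.22, 2.22, 2.57, 3.14, 3.14, 3.14].

### API

Orientations are given as a 3x3 rotation matrix whose columns are the frame's x, y, z axes.
In Python, from workcell import monitor, imaging, job, models gives the robot as it stands.
- The arm moves only by the tool drive_tool, never from a script. Its argument "increments" is a list of rows, each an object of numbers: "dx", "dy", "dz": the shift along the world's x, y, z in mm; "wx", "wy", "wz": the turn, a rotation vector about the world's x, y, z in degrees. A call has exactly 5 rows; each row is the pose to reach, as a shift and turn from the pose commanded when the call began; what a row does not reach only later rows make up. A row lasts 1/12 s, in which the tool goes at most 41.7 mm and 7.16 degrees, less where a joint would pass 70% of its speed; a pose out of reach is approached as far as the arm can. A call with a gripper value outside its range is refused whole. "fingers" is the opening, from 0 (shut) to 1 (fully open), set as the call begins (left out, the last holds). The fingers move at their own pace and stop on an object; "squeeze" is the grip in N (left out, the last holds). Time passes only in rows, so rows that repeat a pose let the fingers close, or fill a call up. It gives the time, the measured TCP pose, the force, the opening and the grip force at its end, in the units of the state.
- monitor.state(): the state, without advancing time (a new reading comes with each control period).
- imaging.grab_frame(name): name is "scene" or "side" or "wrist"; returns a dict with "img" (480x640x3 uint8, red, green, blue), "z_map" (480x640 float32, mm along the optical axis (not along the pixel's ray), 0 where there is no reading), "vertical_fov" (degrees; the focal length in pixels is half the picture's height over the tangent of half this angle, whatever the lens; pixels are square), "cx", "cy" (the principal point, pixels), "R" (3x3) and "t" (3): a world point X has camera coordinates R X + t. Camera axes: x right, y down, z forward; pixel columns grow to the right and rows downward; lengths in mm; the calibration is good to about 2 mm. A picture is of the moment at which its call begins.
- job.hand_in(): hands the job in; it is judged then, once.
Trained networks look in the newest picture that a camera, given by its name, has taken for a name from the list of things; names that differ only in an ending like _2 or _b are one class to them, and where a whole thing is asked for, a point or a joint stands for the part that bears it (a point fixed in the world has none). Each returns a list of dicts, best first, with "confidence" (0 to 1); they miss things now and then, are a little off and sometimes report something else, mostly with a low value. They report only what shows in the picture. A call takes as long as a camera call.
- models.spot_in(target, camera): "at" ([row, column] in pixels, amid what is visible of it).
The state is a dict: "time_s": time; "qpos": joint angles; "qvel": joint speeds; "tau": joint torques, N m; "tcp_pos": TCP position; "eef_rot": TCP orientation; "wrist_force": force on the tool from outside, world axes, zero at the start; "torque": the same for the moment, N m; "grip_width": finger opening in mm; "finger_force": force on a finger pad.
Only numpy, scipy, OpenCV 4.12 (cv2) and the standard library are available. Lean on these libraries where they do the work, as an engineer would, in place of code of your own. Each camera call takes 0.05 s, during which the arm holds its last target. There are 200 camera calls.

## Working session

There is one attempt and no reset: what is moved stays moved. The work goes in short steps, Python scripts to look and compute and a tool call to move; the robot and the scene stay as the last step left them, time stands still between calls to the robot, and variables do not carry over. Pictures are saved under pics/ and viewed, at most 10 in all, crops included, and the job is handed in when it is done.

Besides the shell and the picture viewer there is one more tool, called after "Emit:" in YAML: its name, and indented under it one key for each argument. drive_tool: Moves the arm, as the interface text tells. Its arguments: {"type":"object","properties":{"increments":{"type":"array"},"fingers":{"type":"number"},"squeeze":{"type":"number"}},"required":["increments"]}

```bash
ls; mkdir -p pics
cat > h.py <<'E'
import numpy as np, cv2
from workcell import monitor, imaging, job, models
def grab(n):
    f=imaging.grab_frame(n); f['f']=240/np.tan(np.radians(f['vertical_fov'])/2); f['R']=np.array(f['R']);f['t']=np.array(f['t']); return f
def cloud(f):
    z=f['z_map']; v,u=np.mgrid[:480,:640]
    P=np.stack([(u-f['cx'])*z/f['f'],(v-f['cy'])*z/f['f'],z],-1)
    W=(P-f['t'])@f['R']; W[z==0]=np.nan; return W
def save(f,n): cv2.imwrite('pics/'+n,cv2.cvtColor(f['img'],cv2.COLOR_RGB2BGR))
E
python3 - <<'E'
from h import *
ims=[]
for c in ['scene','side']:
    f=grab(c); W=cloud(f); save(f,c+'0.png'); np.save(c+'.npy',W)
    print(c,-f['R'].T@f['t'])
    for n in ['carousel_knob','spindle_nose','probe_knob','amber_cup','column_axis','probe_arm','reagent_bottle','jar_mint_a','glass_beaker','pp_beaker','wash_bottle']:
        for r in models.spot_in(n,c)[:2]:
            i,j=map(int,r['at']); print(n,round(r['confidence'],2),i,j,W[i,j].round())
E
```

```text
pics
scene [ -117.85919964 -1374.33077082   992.03648195]
carousel_knob 0.63 303 315 [ 448. -218.   52.]
carousel_knob 0.33 373 359 [ 397. -568.   97.]
spindle_nose 0.8 238 271 [447. 137.  90.]
probe_knob 0.49 211 327 [763. 334.  42.]
amber_cup 0.65 305 312 [ 440. -214.   44.]
column_axis 0.53 212 324 [631. 101. 170.]
column_axis 0.21 210 330 [628.  50. 202.]
probe_arm 0.79 214 326 [635.  93. 165.]
reagent_bottle 0.58 369 362 [ 402. -572.  110.]
jar_mint_a 0.87 316 360 [ 524. -351.   73.]
jar_mint_a 0.53 333 365 [ 492. -432.   84.]
glass_beaker 0.96 329 387 [ 575. -414.   56.]
pp_beaker 0.86 302 407 [ 678. -355.   78.]
wash_bottle 0.28 304 317 [ 454. -219.   47.]
wash_bottle 0.19 370 361 [ 400. -571.  107.]
side [ -52.44170926 -910.95237555 1016.87594587]
carousel_knob 0.83 330 315 [ 444. -212.   46.]
carousel_knob 0.35 197 218 [502. 433.  82.]
spindle_nose 0.77 248 248 [447. 130.  86.]
spindle_nose 0.22 329 315 [ 443. -213.   52.]
probe_knob 0.21 310 423 [ 674. -354.   99.]
amber_cup 0.79 327 311 [ 439. -201.   50.]
column_axis 0.65 210 307 [633.  92. 167.]
probe_arm 0.72 212 306 [627.  89. 164.]
reagent_bottle 0.8 424 398 [ 398. -556.  118.]
jar_mint_a 0.89 344 377 [ 524. -355.   75.]
jar_mint_a 0.7 377 389 [ 489. -437.   65.]
glass_beaker 0.88 352 404 [ 605. -373.    5.]
pp_beaker 0.57 311 424 [ 674. -358.   98.]
wash_bottle 0.93 195 219 [506. 429.  90.]
wash_bottle 0.58 249 248 [447. 131.  82.]
```

Run:
```python
import cv2
a=cv2.imread('pics/scene0.png')[180:400,210:450]; b=cv2.imread('pics/side0.png')[160:460,180:460]
a=cv2.resize(a,(400,367),interpolation=3)
b=cv2.resize(b,(560,600),interpolation=3)
cv2.imwrite('pics/side0c.png',b)
```

```text
(no output)
```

View pics/side0c.png

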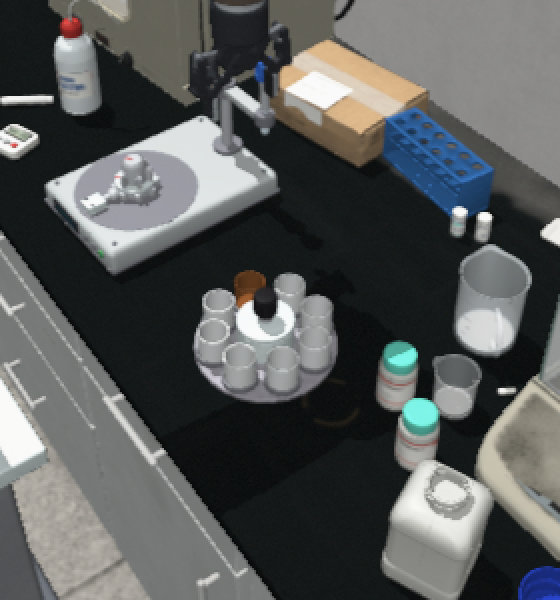

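The side view shows the carousel with its black knob at crop (265,303) and the amber cup at (250,287). The spindle is at (135,180), and the blue probe knob at (261,73) is parked towards -y. I'll refine these from the clouds.

Run:
```python
from h import *
for c in ['scene','side']:
    W=np.load(c+'.npy'); I=cv2.cvtColor(cv2.imread(f'pics/{c}0.png'),cv2.COLOR_BGR2RGB).astype(int)
    r,g,b=I[...,0],I[...,1],I[...,2]; x,y,z=W[...,0],W[...,1],W[...,2]
    def st(n,m): 
        p=W[m]; print(c,n,len(p), p.mean(0).round(1) if len(p) else '', (p.min(0).round(),p.max(0).round()) if len(p) else '')
    near=np.hypot(x-447,y+215)<130
    st('knobtop',near&(z>88)&(z<104))
    st('knob',near&(z>66)&(z<104))
    st('amber',near&(r>g*1.5)&(r>b*2)&(r>60))
    for n in [(447,133)]: 
        m=np.hypot(x-447,y-133)<60
        st('spindle top',m&(z>97)&(z<112)); st('sp>75',m&(z>75)&(z<112))
        st('red',(np.hypot(x-447,y-133)<110)&(r>g*1.4)&(r>b*1.4)&(r>80))
    st('blue',(b>r*1.6)&(b>80)&(np.hypot(x-620,y-95)<170)&(z>120))
    st('post',(np.hypot(x-620,y-95)<50)&(z>60)&(z<130))
    st('arm',(np.hypot(x-620,y-95)<140)&(z>130)&(z<225))
    p=W[(z>40)&(z<50)&(abs(x-520)<180)&(abs(y-110)<180)&np.isfinite(z)][:,:2].astype(np.float32)
    print(cv2.minAreaRect(p))
```

```text
scene knobtop 70 [ 456.9 -185.8   94.6] (array([ 443., -201.,   89.]), array([ 473., -160.,  101.]))
scene knob 128 [ 455.4 -188.    86.9] (array([ 443., -201.,   67.]), array([ 473., -160.,  101.]))
scene amber 49 [ 472.1 -114.    52.9] (array([ 444., -177.,   32.]), array([500., -94.,  98.]))
scene spindle top 45 [453.5 146.1 101.5] (array([437., 131.,  97.]), array([472., 163., 108.]))
scene sp>75 129 [454.  140.9  91. ] (array([429., 122.,  76.]), array([483., 163., 108.]))
scene red 1 [453.2 160.5 104.6] (array([453., 160., 105.]), array([453., 160., 105.]))
scene blue 22 [603.3  23.  267.8] (array([584., -15., 242.]), array([622.,  66., 303.]))
scene post 9 [621.  142.7 101. ] (array([614., 140.,  81.]), array([626., 145., 120.]))
scene arm 280 [623.2  96.5 167.7] (array([608.,  33., 130.]), array([643., 170., 216.]))
((498.31109619140625, 149.108642578125), (303.8094177246094, 213.1476287841797), 3.013033151626587)
side knobtop 103 [ 456.3 -184.1   94.5] (array([ 441., -198.,   88.]), array([ 473., -166.,  100.]))
side knob 174 [ 455.1 -186.7   87.4] (array([ 440., -200.,   67.]), array([ 473., -166.,  100.]))
side amber 175 [ 479.7 -108.9   37.7] (array([ 457., -170.,   10.]), array([501., -92.,  97.]))
side spindle top 67 [452.9 146.4 101.3] (array([438., 131.,  97.]), array([469., 164., 108.]))
side sp>75 178 [452.4 141.7  91.4] (array([428., 121.,  75.]), array([481., 164., 108.]))
side red 3 [444.5 158.9  91.3] (array([433., 152.,  67.]), array([451., 169., 104.]))
side blue 39 [611.7  45.9 252.8] (array([568., -16., 232.]), array([622.,  63., 318.]))
side post 2 [622.  144.4 123.7] (array([620., 144., 121.]), array([624., 145., 126.]))
side arm 344 [622.7  89.9 166.8] (array([609.,  39., 131.]), array([640., 167., 221.]))
((497.3584289550781, 149.57696533203125), (301.2201232910156, 208.57444763183594), 2.0986502170562744)
```

Emit:
drive_tool:
  increments:
    - {"dx":-20,"dy":-40,"dz":10}
    - {"dx":-45,"dy":-80,"dz":20}
    - {"dx":-70,"dy":-120,"dz":30}
    - {"dx":-90,"dy":-150,"dz":40}
    - {"dx":-100,"dy":-160,"dz":40}

```text
invalid input
```

Emit:
drive_tool:
  increments:
    - {"dx":-20,"dy":-40,"dz":10,"wx":0,"wy":0,"wz":0}
    - {"dx":-45,"dy":-80,"dz":20,"wx":0,"wy":0,"wz":0}
    - {"dx":-70,"dy":-120,"dz":30,"wx":0,"wy":0,"wz":0}
    - {"dx":-90,"dy":-150,"dz":40,"wx":0,"wy":0,"wz":0}
    - {"dx":-95,"dy":-185,"dz":40,"wx":0,"wy":0,"wz":0}
  fingers: 1
  squeeze: 60

```text
time_s: 1.62
tcp_pos: [454.5, -180.4, 295.3]
eef_rot: [[-0.001, 1.0, 0.002], [1.0, 0.001, -0.001], [-0.001, 0.002, -1.0]]
wrist_force: [1.0, 0.3, -0.1]
grip_width: 85.4
finger_force: 0.0
```

```bash
cat >> h.py <<'E'
def stt():
    s=monitor.state(); print('t',round(s['time_s'],2),'tcp',np.round(s['tcp_pos'],1),'F',np.round(s['wrist_force'],1),'M',np.round(s['torque'],2),'w',round(s['grip_width'],1),'ff',np.round(s['finger_force'],1)); print(np.round(s['eef_rot'],3).tolist(), np.round(s['qpos'],2)); return s
E
python3 - <<'E'
from h import *
stt(); f=grab('wrist'); save(f,'w1.png'); W=cloud(f); np.save('w1.npy',W); print(-f['R'].T@f['t'],f['R'])
for n in ['carousel_knob','amber_cup']: 
    for r in models.spot_in(n,'wrist')[:1]:
        i,j=map(int,r['at']); print(n,r['confidence'],i,j,W[i,j])
E
```

```text
t 1.62 tcp [ 454.5 -180.4  295.3] F [ 1.   0.3 -0.1] M [-0.01 -0.03 -0.01] w 85.4 ff 0.0
[[-0.001, 1.0, 0.002], [1.0, 0.001, -0.001], [-0.001, 0.002, -1.0]] [-0.38 -0.04  0.13  1.74  0.    1.19]
[ 454.45448242 -102.25350893  415.35841551] [[ 9.99999254e-01  2.32000042e-04  1.19911993e-03]
 [-1.51307929e-04 -9.50697772e-01  3.10118887e-01]
 [ 1.21194824e-03 -3.10118837e-01 -9.50697027e-01]]
carousel_knob 0.94 196 327 [ 459.3411811  -168.13923671   70.01051307]
amber_cup 0.73 427 365 [ 498.80355816 -404.76379001   65.71607409]
```

View pics/w1.png

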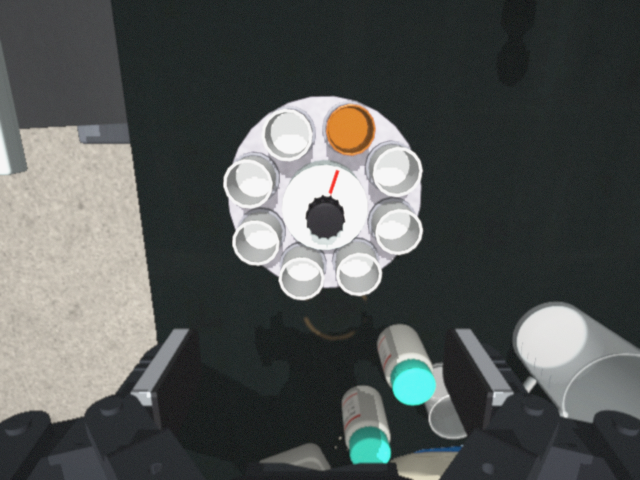

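The wrist view, with +y up, shows the amber cup at (350,130), the red line towards it, and the knob at (325,215). I'll fit the axis and heading next.

```bash
cat >> h.py <<'E'
def onplane(f,u,v,z):
    d=f['R'].T@np.array([(u-f['cx'])/f['f'],(v-f['cy'])/f['f'],1]); o=-f['R'].T@f['t']; return o+d*(z-o[2])/d[2]
E
python3 - <<'E'
from h import *
W=np.load('w1.npy'); I=cv2.imread('pics/w1.png').astype(int); b,g,r=I[...,0],I[...,1],I[...,2]
x,y,z=W[...,0],W[...,1],W[...,2]; near=np.hypot(x-457,y+185)<105
m=near&(z>49)&(z<56); p=W[m][:,:2].astype(np.float32); print('rims',len(p),cv2.minEnclosingCircle(p), W[m][:,2].mean())
m=near&(z>2)&(z<14); p=W[m][:,:2].astype(np.float32); print('disc',len(p),cv2.minEnclosingCircle(p))
m=near&(z>90)&(z<102); p=W[m][:,:2].astype(np.float32); print('knob',len(p),cv2.minEnclosingCircle(p),W[m].mean(0))
m=near&(r>1.5*g)&(r>2*b)&(r>90)&(z>46)&(z<57); m2=near&(r>1.5*g)&(r>2*b)&(r>90)&(g>50)
p=W[m][:,:2].astype(np.float32); print('amber rim',len(p),cv2.minEnclosingCircle(p))
m=near&(r>1.8*g)&(g<b*1.35)&(r>120)&(z>49)&(z<56); p=W[m][:,:2].astype(np.float32); print('red',len(p),cv2.fitLine(p,2,0,.01,.01).ravel() if len(p)>1 else '')
v=cv2.fitLine(p,2,0,.01,.01).ravel(); print(np.degrees(np.arctan2(v[1],v[0])))
E
```

```text
rims 6989 ((457.30133056640625, -182.64581298828125), 90.77989959716797) 51.17533024361622
disc 14296 ((461.5463562011719, -182.7107391357422), 99.68843078613281)
knob 1154 ((457.3671875, -182.4239959716797), 16.186843872070312) [ 457.34516966 -181.50899117   94.87662264]
amber rim 311 ((473.81475830078125, -133.14157104492188), 37.561641693115234)
red 76 [ 3.1177598e-01  9.5015562e-01  4.6503207e+02 -1.5878603e+02]
71.8337
```

Emit:
drive_tool:
  increments:
    - {"dx":0,"dy":40,"dz":0,"wx":0,"wy":0,"wz":0}
    - {"dx":0,"dy":80,"dz":0,"wx":0,"wy":0,"wz":0}
    - {"dx":0,"dy":120,"dz":0,"wx":0,"wy":0,"wz":0}
    - {"dx":0,"dy":160,"dz":0,"wx":0,"wy":0,"wz":0}
    - {"dx":0,"dy":200,"dz":0,"wx":0,"wy":0,"wz":0}

```text
time_s: 2.18
tcp_pos: [455.9, 22.9, 292.8]
eef_rot: [[-0.001, 1.0, 0.0], [1.0, 0.001, 0.0], [0.0, 0.0, -1.0]]
wrist_force: [1.8, 0.4, 0.2]
grip_width: 85.6
finger_force: 0.0
```

Emit:
drive_tool:
  increments:
    - {"dx":0,"dy":40,"dz":0,"wx":0,"wy":0,"wz":0}
    - {"dx":0,"dy":80,"dz":0,"wx":0,"wy":0,"wz":0}
    - {"dx":0,"dy":110,"dz":0,"wx":0,"wy":0,"wz":0}
    - {"dx":0,"dy":125,"dz":0,"wx":0,"wy":0,"wz":0}
    - {"dx":0,"dy":125,"dz":0,"wx":0,"wy":0,"wz":0}

```text
time_s: 2.6
tcp_pos: [455.8, 149.1, 292.3]
eef_rot: [[-0.005, 1.0, -0.001], [1.0, 0.005, 0.0], [0.0, -0.001, -1.0]]
wrist_force: [0.3, -0.7, 0.1]
grip_width: 85.4
finger_force: 0.0
```

Run:
```python
from h import *
stt(); f=grab('wrist'); save(f,'w2.png'); W=cloud(f); np.save('w2.npy',W)
I=f['img'].astype(int); r,g,b=I[...,0],I[...,1],I[...,2]; x,y,z=W[...,0],W[...,1],W[...,2]
for n in ['spindle_nose','probe_knob','column_axis']: 
    for q in models.spot_in(n,'wrist')[:1]:
        i,j=map(int,q['at']); print(n,q['confidence'],i,j,W[i,j])
near=np.hypot(x-453,y-147)<45
for lo,hi in [(100,108),(82,93)]:
    m=near&(z>lo)&(z<hi);p=W[m][:,:2].astype(np.float32); print(lo,len(p),cv2.minEnclosingCircle(p),W[m].mean(0))
m=near&(r>1.6*g)&(r>1.6*b)&(r>100); print('red',m.sum(),W[m].mean(0),np.argwhere(m).mean(0))
```

```text
t 2.6 tcp [455.8 149.1 292.3] F [ 0.3 -0.7  0.1] M [-0.02  0.03  0.03] w 85.4 ff 0.0
[[-0.005, 1.0, -0.001], [1.0, 0.005, 0.0], [0.0, -0.001, -1.0]] [ 0.32 -0.06  0.1   1.74  0.    1.88]
spindle_nose 0.79 203 320 [454.25516714 162.64820482 100.61722574]
probe_knob 0.62 395 589 [nan nan nan]
100 1016 ((454.0601501464844, 150.468017578125), 14.720499992370605) [454.21865576 150.91018728 102.19945518]
82 555 ((454.45654296875, 150.0049591064453), 27.293909072875977) [457.38810246 152.83735158  86.24177466]
red 81 [442.86682168 160.50401238  84.5051273 ] [202.03703704 306.02469136]
```

View pics/w2.png

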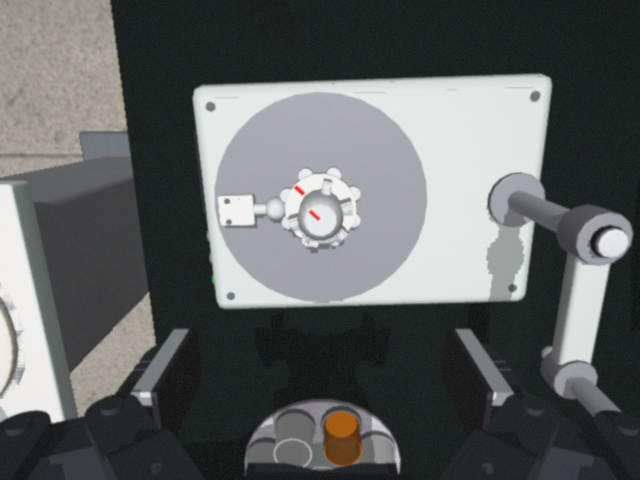

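The spindle is at (320,212) and its red marks at (299,190) and (315,215) point up-left. The column post top is at (610,242) and the parked arm runs down to (570,370).

Run:
```python
from h import *
W=np.load('w2.npy'); I=cv2.imread('pics/w2.png').astype(int); b,g,r=I[...,0],I[...,1],I[...,2]
x,y,z=W[...,0],W[...,1],W[...,2]; C=np.array([454.2,150.4])
red=(np.hypot(x-C[0],y-C[1])<50)&(r>1.6*g)&(r>1.6*b)&(r>90)
for lo,hi in [(60,75),(98,108)]:
    p=W[red&(z>lo)&(z<hi)][:,:2].astype(np.float32)
    if len(p)<3: print(lo,len(p)); continue
    v=cv2.fitLine(p,2,0,.01,.01).ravel(); d=p.mean(0)-C; print(lo,len(p),p.mean(0),np.degrees(np.arctan2(v[1],v[0])),np.degrees(np.arctan2(d[1],d[0])),np.hypot(*d))
p=W[(z>43)&(z<49)&(np.abs(x-500)<170)&(np.abs(y-150)<120)][:,:2].astype(np.float32); R=cv2.minAreaRect(p);print('housing',R,R[2])
for lo,hi in [(176,184),(185,240),(160,176),(120,160)]:
    m=(z>lo)&(z<hi)&(x>580)&(y<200)&(y>110); print('col',lo,m.sum(), W[m].mean(0) if m.sum() else '', W[m].min(0) if m.sum() else '',W[m].max(0) if m.sum() else '')
S=np.load('side.npy'); J=cv2.imread('pics/side0.png').astype(int); bb,gg,rr=J[...,0],J[...,1],J[...,2]
for c in ['scene','side']:
    S=np.load(c+'.npy'); J=cv2.imread(f'pics/{c}0.png').astype(int); bb,gg,rr=J[...,0],J[...,1],J[...,2]
    m=(bb>rr*1.6)&(bb>60)&(np.hypot(S[...,0]-620,S[...,1]-55)<45)&(S[...,2]>200); print(c,m.sum(),np.median(S[m],0),S[m].min(0),S[m].max(0))
```

```text
60 41 [436.2184  166.62666] -42.305904 137.93676481300986 24.22069410470601
98 40 [449.68146 154.22827] -44.114166 139.7275310222842 5.922236799206808
housing ((498.8752746582031, 152.08262634277344), (293.7221374511719, 199.16893005371094), 2.0165164470672607) 2.0165164470672607
col 176 835 [622.606359   156.69158493 178.75150165] [613.50146742 146.6190906  176.00601409] [633.10084547 165.53182283 181.24373782]
col 185 0   
col 160 3769 [620.13881153 143.76068955 167.88755765] [606.27215849 110.00191015 160.02351551] [640.90168973 173.11549269 175.99290981]
col 120 1099 [613.94586453 153.45459467 147.5495086 ] [606.54958277 110.07731514 120.03990756] [631.80504647 173.1412707  159.99231527]
scene 9 [618.5729694   58.59766175 252.2013657 ] [611.42942194  50.79243358 232.46726718] [638.41342705  66.40019835 259.16530662]
side 35 [616.75676275  52.57117545 245.54497863] [613.16649739  46.89455936 231.601546  ] [621.9266994   62.81814885 259.14200169]
```

Emit:
drive_tool:
  increments:
    - {"dx":0,"dy":-38,"dz":0,"wx":0,"wy":0,"wz":6}
    - {"dx":0,"dy":-76,"dz":0,"wx":0,"wy":0,"wz":12}
    - {"dx":0,"dy":-114,"dz":0,"wx":0,"wy":0,"wz":18}
    - {"dx":0,"dy":-152,"dz":0,"wx":0,"wy":0,"wz":24}
    - {"dx":0,"dy":-190,"dz":0,"wx":0,"wy":0,"wz":30}

```text
time_s: 3.22
tcp_pos: [455.8, -44.4, 293.2]
eef_rot: [[-0.496, 0.868, 0.001], [0.868, 0.496, -0.0], [-0.0, 0.001, -1.0]]
wrist_force: [0.5, 1.0, 0.2]
grip_width: 85.5
finger_force: 0.0
```

Emit:
drive_tool:
  increments:
    - {"dx":0,"dy":-38,"dz":0,"wx":0,"wy":0,"wz":0}
    - {"dx":0,"dy":-76,"dz":0,"wx":0,"wy":0,"wz":0}
    - {"dx":1,"dy":-110,"dz":-20,"wx":0,"wy":0,"wz":0}
    - {"dx":1,"dy":-140,"dz":-50,"wx":0,"wy":0,"wz":0}
    - {"dx":1,"dy":-141,"dz":-80,"wx":0,"wy":0,"wz":0}

```text
time_s: 3.63
tcp_pos: [456.9, -188.0, 212.4]
eef_rot: [[-0.488, 0.873, 0.002], [0.873, 0.488, -0.002], [-0.003, 0.001, -1.0]]
wrist_force: [1.3, -0.8, -0.8]
grip_width: 85.3
finger_force: 0.0
```

Emit:
drive_tool:
  increments:
    - {"dx":0,"dy":0,"dz":-30,"wx":0,"wy":0,"wz":0}
    - {"dx":0,"dy":0,"dz":-50,"wx":0,"wy":0,"wz":0}
    - {"dx":0,"dy":0,"dz":-60,"wx":0,"wy":0,"wz":0}
    - {"dx":0,"dy":0,"dz":-60,"wx":0,"wy":0,"wz":0}
    - {"dx":0,"dy":0,"dz":-60,"wx":0,"wy":0,"wz":0}

```text
time_s: 4.05
tcp_pos: [457.4, -183.2, 153.8]
eef_rot: [[-0.492, 0.87, 0.0], [0.87, 0.492, -0.0], [-0.0, 0.0, -1.0]]
wrist_force: [0.5, 0.2, 1.0]
grip_width: 85.3
finger_force: 0.0
```

Emit:
drive_tool:
  increments:
    - {"dx":0,"dy":0.5,"dz":-25,"wx":0,"wy":0,"wz":0}
    - {"dx":0,"dy":0.5,"dz":-45,"wx":0,"wy":0,"wz":0}
    - {"dx":0,"dy":0.5,"dz":-60,"wx":0,"wy":0,"wz":0}
    - {"dx":0,"dy":0.5,"dz":-69,"wx":0,"wy":0,"wz":0}
    - {"dx":0,"dy":0.5,"dz":-69,"wx":0,"wy":0,"wz":0}

```text
time_s: 4.47
tcp_pos: [457.4, -182.2, 83.7]
eef_rot: [[-0.493, 0.87, -0.001], [0.87, 0.493, 0.0], [0.0, -0.0, -1.0]]
wrist_force: [-0.4, 0.7, -0.6]
grip_width: 85.1
finger_force: 0.0
```

Emit:
drive_tool:
  increments:
    - {"dx":0,"dy":0,"dz":0,"wx":0,"wy":0,"wz":0}
    - {"dx":0,"dy":0,"dz":0,"wx":0,"wy":0,"wz":0}
    - {"dx":0,"dy":0,"dz":0,"wx":0,"wy":0,"wz":0}
    - {"dx":0,"dy":0,"dz":0,"wx":0,"wy":0,"wz":0}
    - {"dx":0,"dy":0,"dz":0,"wx":0,"wy":0,"wz":0}
  fingers: 0
  squeeze: 80

```text
time_s: 4.88
tcp_pos: [458.1, -182.4, 85.0]
eef_rot: [[-0.493, 0.87, 0.002], [0.87, 0.493, -0.0], [-0.001, 0.001, -1.0]]
wrist_force: [-1.3, -1.1, 3.1]
grip_width: 28.5
finger_force: 78.5
```

Emit:
drive_tool:
  increments:
    - {"dx":0,"dy":0,"dz":0,"wx":0,"wy":0,"wz":0}
    - {"dx":0,"dy":0,"dz":0,"wx":0,"wy":0,"wz":0}
    - {"dx":0,"dy":0,"dz":0,"wx":0,"wy":0,"wz":0}
    - {"dx":0,"dy":0,"dz":0,"wx":0,"wy":0,"wz":0}
    - {"dx":0,"dy":0,"dz":0,"wx":0,"wy":0,"wz":0}

```text
time_s: 5.3
tcp_pos: [458.1, -182.4, 85.0]
eef_rot: [[-0.493, 0.87, 0.002], [0.87, 0.493, -0.0], [-0.001, 0.001, -1.0]]
wrist_force: [-0.2, 0.9, 5.6]
grip_width: 28.3
finger_force: 78.7
```

Emit:
drive_tool:
  increments:
    - {"dx":0,"dy":0,"dz":10,"wx":0,"wy":0,"wz":0}
    - {"dx":0,"dy":0,"dz":30,"wx":0,"wy":0,"wz":0}
    - {"dx":0,"dy":0,"dz":60,"wx":0,"wy":0,"wz":0}
    - {"dx":0,"dy":0,"dz":90,"wx":0,"wy":0,"wz":0}
    - {"dx":0,"dy":0,"dz":110,"wx":0,"wy":0,"wz":0}

```text
time_s: 5.72
tcp_pos: [457.4, -182.3, 196.6]
eef_rot: [[-0.493, 0.87, 0.001], [0.87, 0.493, -0.0], [-0.001, 0.0, -1.0]]
wrist_force: [0.7, -0.7, -6.0]
grip_width: 28.2
finger_force: 80.2
```

Emit:
drive_tool:
  increments:
    - {"dx":0,"dy":8,"dz":10,"wx":0,"wy":0,"wz":2}
    - {"dx":0,"dy":22,"dz":20,"wx":0,"wy":0,"wz":6}
    - {"dx":0,"dy":42,"dz":25,"wx":0,"wy":0,"wz":11}
    - {"dx":0,"dy":67,"dz":30,"wx":0,"wy":0,"wz":16}
    - {"dx":0,"dy":95,"dz":30,"wx":0,"wy":0,"wz":21}

```text
time_s: 6.13
tcp_pos: [457.1, -86.4, 224.0]
eef_rot: [[-0.775, 0.632, -0.001], [0.632, 0.775, 0.0], [0.001, -0.0, -1.0]]
wrist_force: [1.4, 0.2, -5.0]
grip_width: 28.8
finger_force: 79.9
```

Emit:
drive_tool:
  increments:
    - {"dx":0,"dy":28,"dz":0,"wx":0,"wy":0,"wz":5}
    - {"dx":0,"dy":56,"dz":0,"wx":0,"wy":0,"wz":10}
    - {"dx":0,"dy":84,"dz":0,"wx":0,"wy":0,"wz":15}
    - {"dx":0,"dy":112,"dz":0,"wx":0,"wy":0,"wz":20}
    - {"dx":0,"dy":138,"dz":0,"wx":0,"wy":0,"wz":25}

```text
time_s: 6.55
tcp_pos: [456.5, 52.6, 223.0]
eef_rot: [[-0.97, 0.243, -0.002], [0.243, 0.97, 0.0], [0.002, -0.0, -1.0]]
wrist_force: [0.8, 0.3, -6.1]
grip_width: 28.2
finger_force: 80.0
```

Emit:
drive_tool:
  increments:
    - {"dx":0,"dy":26,"dz":0,"wx":0,"wy":0,"wz":5}
    - {"dx":-1,"dy":50,"dz":0,"wx":0,"wy":0,"wz":10}
    - {"dx":-2,"dy":70,"dz":0,"wx":0,"wy":0,"wz":14}
    - {"dx":-3,"dy":85,"dz":0,"wx":0,"wy":0,"wz":17}
    - {"dx":-3,"dy":96,"dz":0,"wx":0,"wy":0,"wz":19}

```text
time_s: 6.97
tcp_pos: [453.5, 148.4, 222.9]
eef_rot: [[-0.996, -0.085, -0.002], [-0.085, 0.996, -0.0], [0.002, -0.0, -1.0]]
wrist_force: [-0.4, -0.0, -6.0]
grip_width: 28.4
finger_force: 79.9
```

Emit:
drive_tool:
  increments:
    - {"dx":0,"dy":4,"dz":0,"wx":0,"wy":0,"wz":0}
    - {"dx":0,"dy":4,"dz":0,"wx":0,"wy":0,"wz":0}
    - {"dx":0,"dy":4,"dz":0,"wx":0,"wy":0,"wz":0}
    - {"dx":0,"dy":4,"dz":0,"wx":0,"wy":0,"wz":0}
    - {"dx":0,"dy":4,"dz":0,"wx":0,"wy":0,"wz":0}

```text
time_s: 7.38
tcp_pos: [454.6, 150.0, 223.9]
eef_rot: [[-0.997, -0.078, 0.0], [-0.078, 0.997, -0.0], [-0.0, -0.0, -1.0]]
wrist_force: [-0.2, -0.7, -6.8]
grip_width: 28.0
finger_force: 79.9
```

Run:
```python
from h import *
s=stt(); R=np.array(s['eef_rot']); a=np.degrees(np.arctan2(R[1,1],R[0,1])); print('yaw y',a,'grip yaw was',np.degrees(np.arctan2(.493,.87)))
f=grab('wrist'); save(f,'w3.png'); W=cloud(f); np.save('w3.npy',W)
f=grab('scene'); cv2.imwrite('pics/s3.png',cv2.resize(f['img'][180:330,200:400,::-1],(800,600),interpolation=3))
```

```text
t 7.38 tcp [454.6 150.  223.9] F [-0.2 -0.7 -6.8] M [ 0.04 -0.02 -0.05] w 28.0 ff 79.9
[[-0.997, -0.078, 0.0], [-0.078, 0.997, -0.0], [-0.0, -0.0, -1.0]] [ 0.32 -0.09 -0.06  1.6  -0.    0.24]
yaw y 94.44884735016089 grip yaw was 29.538782259558097
```

View pics/w3.png

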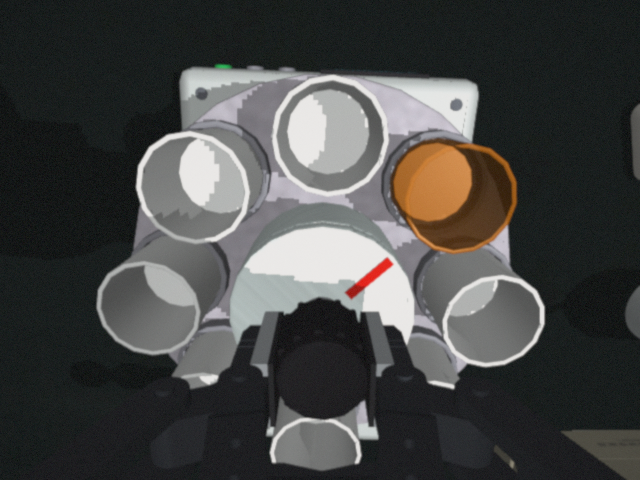

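The carousel is held level, with the amber cup at (455,195) and the red line at (370,278). I'll measure its heading.

Run:
```python
from h import *
W=np.load('w3.npy'); I=cv2.imread('pics/w3.png').astype(int); b,g,r=I[...,0],I[...,1],I[...,2]
x,y,z=W[...,0],W[...,1],W[...,2]; near=np.hypot(x-454,y-150)<105
m=near&(r>2*g)&(g<b*1.35)&(r>120)&(z>180)&(z<200); p=W[m][:,:2].astype(np.float32); v=cv2.fitLine(p,2,0,.01,.01).ravel()
d=p.mean(0)-[454.2,150]; print(m.sum(),W[m].mean(0),np.degrees(np.arctan2(v[1],v[0])),np.degrees(np.arctan2(d[1],d[0])))
m=near&(z>186)&(z<196)&(np.hypot(x-454,y-150)>40); P=W[m]; A=np.c_[P[:,:2],np.ones(len(P))]; print('plane',np.linalg.lstsq(A,P[:,2],rcond=None)[0],P[:,2].mean())
m=m&(np.hypot(x-454,y-150)>82); P=W[m][:,:2]
from scipy.optimize import least_squares
# amber cup rim circle
am=near&(r>1.5*g)&(r>2*b)&(r>90)&(z>186)&(z<196); q=W[am][:,:2]
s=least_squares(lambda c:np.hypot(*(q-c).T)-20,q.mean(0),loss='soft_l1').x; e=s-[454.2,150]; print('amber',s,np.degrees(np.arctan2(e[1],e[0])),np.hypot(*e))
```

```text
389 [435.1664099  165.62620945 191.02049847] -43.1623 140.61513805716024
plane [-6.37950903e-03 -5.72975013e-04  1.91920631e+02] 189.1129972000673
amber [403.10495976 195.16249519] 138.526792856892 68.19350488507149
```

Emit:
drive_tool:
  increments:
    - {"dx":0,"dy":0.5,"dz":-12,"wx":0,"wy":0,"wz":0.5}
    - {"dx":0,"dy":0.5,"dz":-24,"wx":0,"wy":0,"wz":0.5}
    - {"dx":0,"dy":0.5,"dz":-33,"wx":0,"wy":0,"wz":0.5}
    - {"dx":0,"dy":0.5,"dz":-40,"wx":0,"wy":0,"wz":0.5}
    - {"dx":0,"dy":0.5,"dz":-45,"wx":0,"wy":0,"wz":0.5}

```text
time_s: 7.9
tcp_pos: [454.1, 151.0, 177.6]
eef_rot: [[-0.996, -0.087, -0.001], [-0.087, 0.996, -0.0], [0.001, -0.0, -1.0]]
wrist_force: [-0.9, -1.4, -6.4]
grip_width: 28.5
finger_force: 80.0
```

Emit:
drive_tool:
  increments:
    - {"dx":0,"dy":0,"dz":-3,"wx":0,"wy":0,"wz":0}
    - {"dx":0,"dy":0,"dz":-6,"wx":0,"wy":0,"wz":0}
    - {"dx":0,"dy":0,"dz":-9,"wx":0,"wy":0,"wz":0}
    - {"dx":0,"dy":0,"dz":-12,"wx":0,"wy":0,"wz":0}
    - {"dx":0,"dy":0,"dz":-12,"wx":0,"wy":0,"wz":0}

```text
time_s: 8.32
tcp_pos: [454.4, 151.2, 166.5]
eef_rot: [[-0.996, -0.088, -0.0], [-0.088, 0.996, -0.0], [0.0, -0.0, -1.0]]
wrist_force: [0.0, -0.6, -4.9]
grip_width: 28.2
finger_force: 80.0
```

Emit:
drive_tool:
  increments:
    - {"dx":0,"dy":0,"dz":-4,"wx":0,"wy":0,"wz":0}
    - {"dx":0,"dy":0,"dz":-8,"wx":0,"wy":0,"wz":0}
    - {"dx":0,"dy":0,"dz":-12,"wx":0,"wy":0,"wz":0}
    - {"dx":0,"dy":0,"dz":-15,"wx":0,"wy":0,"wz":0}
    - {"dx":0,"dy":0,"dz":-15,"wx":0,"wy":0,"wz":0}

```text
time_s: 8.73
tcp_pos: [454.4, 151.1, 151.4]
eef_rot: [[-0.996, -0.088, -0.0], [-0.088, 0.996, -0.0], [0.0, -0.0, -1.0]]
wrist_force: [-0.1, -0.4, -6.0]
grip_width: 28.1
finger_force: 80.0
```

Run:
```python
from h import *
stt()
```

```text
t 8.73 tcp [454.4 151.1 151.4] F [-0.1 -0.4 -6. ] M [ 0.04 -0.06 -0.02] w 28.1 ff 80.0
[[-0.996, -0.088, -0.0], [-0.088, 0.996, -0.0], [0.0, -0.0, -1.0]] [ 0.32 -0.1  -0.2   1.46 -0.    0.23]
```

Still carrying the weight; a few mm further until it seats.

Emit:
drive_tool:
  increments:
    - {"dx":0,"dy":0,"dz":-0.5,"wx":0,"wy":0,"wz":0}
    - {"dx":0,"dy":0,"dz":-1,"wx":0,"wy":0,"wz":0}
    - {"dx":0,"dy":0,"dz":-1.5,"wx":0,"wy":0,"wz":0}
    - {"dx":0,"dy":0,"dz":-1.5,"wx":0,"wy":0,"wz":0}
    - {"dx":0,"dy":0,"dz":-1.5,"wx":0,"wy":0,"wz":0}

```text
time_s: 9.15
tcp_pos: [454.6, 151.2, 151.0]
eef_rot: [[-0.996, -0.088, 0.001], [-0.088, 0.996, 0.0], [-0.001, 0.0, -1.0]]
wrist_force: [-2.2, -0.8, 1.5]
grip_width: 28.0
finger_force: 80.7
```

Emit:
drive_tool:
  increments:
    - {"dx":0,"dy":0,"dz":0,"wx":0,"wy":0,"wz":-4}
    - {"dx":0,"dy":0,"dz":0,"wx":0,"wy":0,"wz":-9}
    - {"dx":0,"dy":0,"dz":0,"wx":0,"wy":0,"wz":-15}
    - {"dx":0,"dy":0,"dz":0,"wx":0,"wy":0,"wz":-21}
    - {"dx":0,"dy":0,"dz":0,"wx":0,"wy":0,"wz":-27}

```text
time_s: 9.57
tcp_pos: [455.0, 151.1, 151.0]
eef_rot: [[-0.925, 0.379, 0.002], [0.379, 0.925, -0.0], [-0.002, 0.001, -1.0]]
wrist_force: [0.4, -2.9, -0.2]
grip_width: 28.1
finger_force: 80.5
```

Emit:
drive_tool:
  increments:
    - {"dx":0,"dy":0,"dz":0,"wx":0,"wy":0,"wz":-6}
    - {"dx":0,"dy":0,"dz":0,"wx":0,"wy":0,"wz":-12}
    - {"dx":0,"dy":0,"dz":0,"wx":0,"wy":0,"wz":-18}
    - {"dx":0,"dy":0,"dz":0,"wx":0,"wy":0,"wz":-24}
    - {"dx":0,"dy":0,"dz":0,"wx":0,"wy":0,"wz":-30}

```text
time_s: 9.98
tcp_pos: [455.0, 151.0, 151.0]
eef_rot: [[-0.612, 0.791, 0.002], [0.791, 0.612, -0.0], [-0.001, 0.001, -1.0]]
wrist_force: [-0.4, -2.3, 0.1]
grip_width: 28.1
finger_force: 80.7
```

Emit:
drive_tool:
  increments:
    - {"dx":0,"dy":0,"dz":0,"wx":0,"wy":0,"wz":-6}
    - {"dx":0,"dy":0,"dz":0,"wx":0,"wy":0,"wz":-12}
    - {"dx":0,"dy":0,"dz":0,"wx":0,"wy":0,"wz":-18}
    - {"dx":0,"dy":0,"dz":0,"wx":0,"wy":0,"wz":-24}
    - {"dx":0,"dy":0,"dz":0,"wx":0,"wy":0,"wz":-30}

```text
time_s: 10.4
tcp_pos: [454.9, 150.9, 151.0]
eef_rot: [[-0.134, 0.991, 0.001], [0.991, 0.134, -0.001], [-0.001, 0.001, -1.0]]
wrist_force: [-0.2, -2.5, 0.5]
grip_width: 28.4
finger_force: 80.7
```

Emit:
drive_tool:
  increments:
    - {"dx":0,"dy":0,"dz":0,"wx":0,"wy":0,"wz":-6}
    - {"dx":0,"dy":0,"dz":0,"wx":0,"wy":0,"wz":-12}
    - {"dx":0,"dy":0,"dz":0,"wx":0,"wy":0,"wz":-18}
    - {"dx":0,"dy":0,"dz":0,"wx":0,"wy":0,"wz":-24}
    - {"dx":0,"dy":0,"dz":0,"wx":0,"wy":0,"wz":-30}

```text
time_s: 10.82
tcp_pos: [454.8, 150.9, 151.0]
eef_rot: [[0.379, 0.925, 0.001], [0.925, -0.379, -0.001], [-0.0, 0.001, -1.0]]
wrist_force: [-1.2, -2.9, 1.1]
grip_width: 28.3
finger_force: 80.7
```

Emit:
drive_tool:
  increments:
    - {"dx":0,"dy":0,"dz":0,"wx":0,"wy":0,"wz":-6}
    - {"dx":0,"dy":0,"dz":0,"wx":0,"wy":0,"wz":-11}
    - {"dx":0,"dy":0,"dz":0,"wx":0,"wy":0,"wz":-15}
    - {"dx":0,"dy":0,"dz":0,"wx":0,"wy":0,"wz":-18}
    - {"dx":0,"dy":0,"dz":0,"wx":0,"wy":0,"wz":-19}

```text
time_s: 11.23
tcp_pos: [454.9, 151.1, 151.0]
eef_rot: [[0.658, 0.753, 0.001], [0.753, -0.658, -0.0], [0.001, 0.001, -1.0]]
wrist_force: [-0.8, -1.6, 1.3]
grip_width: 28.0
finger_force: 80.7
```

```bash
cat >> h.py <<'E'
def heading(n):
    s=stt(); R=np.array(s['eef_rot']); print('yaw y',np.degrees(np.arctan2(R[1,1],R[0,1])))
    f=grab('wrist'); save(f,n); W=cloud(f); I=f['img'].astype(int); r,g,b=I[...,0],I[...,1],I[...,2]
    x,y,z=W[...,0],W[...,1],W[...,2]; near=np.hypot(x-454,y-150)<105
    m=near&(np.hypot(x-454,y-150)<45)&(r>2*g)&(g<b*1.35)&(r>120)&(z>110)&(z<126); p=W[m][:,:2].astype(np.float32)
    if len(p)>5: v=cv2.fitLine(p,2,0,.01,.01).ravel(); d=p.mean(0)-[454.2,150.4]; print('line',m.sum(),W[m].mean(0),np.degrees(np.arctan2(v[1],v[0])),np.degrees(np.arctan2(d[1],d[0])))
    m=near&(z>113)&(z<123)&(np.hypot(x-454,y-150)>40); print('rim z',W[m][:,2].mean())
    from scipy.optimize import least_squares
    q=W[near&(r>1.5*g)&(r>2*b)&(r>90)&(z>113)&(z<123)][:,:2]
    if len(q)>5:
        c=least_squares(lambda c:np.hypot(*(q-c).T)-20,q.mean(0),loss='soft_l1').x; e=c-[454.2,150.4]; print('amber',c,np.degrees(np.arctan2(e[1],e[0])),np.hypot(*e))
E
python3 -c "
from h import *
heading('w4.png')"
```

```text
t 11.23 tcp [454.9 151.1 151. ] F [-0.8 -1.6  1.3] M [-0.61 -0.   -0.14] w 28.0 ff 80.7
[[0.658, 0.753, 0.001], [0.753, -0.658, -0.0], [0.001, 0.001, -1.0]] [ 0.32 -0.1  -0.2   1.46 -0.    2.61]
yaw y -41.12303199065308
line 273 [480.70048258 151.16771414 118.12098862] 1.8753624 1.6594056540484168
rim z 116.19368027912662
amber [524.54714313 152.6032098 ] 1.793866359079201 70.38163595688822
```

Emit:
drive_tool:
  increments:
    - {"dx":0,"dy":0,"dz":0,"wx":0,"wy":0,"wz":0}
    - {"dx":0,"dy":0,"dz":0,"wx":0,"wy":0,"wz":0}
    - {"dx":0,"dy":0,"dz":0,"wx":0,"wy":0,"wz":0}
    - {"dx":0,"dy":0,"dz":0,"wx":0,"wy":0,"wz":0}
    - {"dx":0,"dy":0,"dz":0,"wx":0,"wy":0,"wz":0}
  fingers: 1

```text
time_s: 11.7
tcp_pos: [454.5, 151.3, 150.4]
eef_rot: [[0.655, 0.756, 0.0], [0.756, -0.655, 0.0], [0.0, -0.0, -1.0]]
wrist_force: [0.8, -0.2, -0.6]
grip_width: 85.2
finger_force: 0.0
```

Emit:
drive_tool:
  increments:
    - {"dx":0,"dy":0,"dz":10,"wx":0,"wy":0,"wz":0}
    - {"dx":0,"dy":0,"dz":30,"wx":0,"wy":0,"wz":0}
    - {"dx":0,"dy":0,"dz":65,"wx":0,"wy":0,"wz":0}
    - {"dx":0,"dy":0,"dz":105,"wx":0,"wy":0,"wz":0}
    - {"dx":0,"dy":0,"dz":145,"wx":0,"wy":0,"wz":0}

```text
time_s: 12.12
tcp_pos: [453.9, 151.1, 297.5]
eef_rot: [[0.655, 0.755, -0.0], [0.755, -0.655, -0.0], [-0.0, -0.0, -1.0]]
wrist_force: [0.4, 0.2, 0.3]
grip_width: 85.1
finger_force: 0.0
```

```bash
python3 -c "
from h import *
heading('w5.png')"
```

```text
t 12.12 tcp [453.9 151.1 297.5] F [0.4 0.2 0.3] M [-0.01  0.01 -0.  ] w 85.1 ff 0.0
[[0.655, 0.755, -0.0], [0.755, -0.655, -0.0], [-0.0, -0.0, -1.0]] [ 0.32 -0.06  0.11  1.75  0.    2.61]
yaw y -40.94479363406744
line 98 [479.99348982 151.44735819 118.15086088] 2.065163 2.3252757444601304
rim z 116.33836818331594
amber [524.31788931 153.18193786] 2.2720270666044167 70.17305451226058
```

View pics/w5.png

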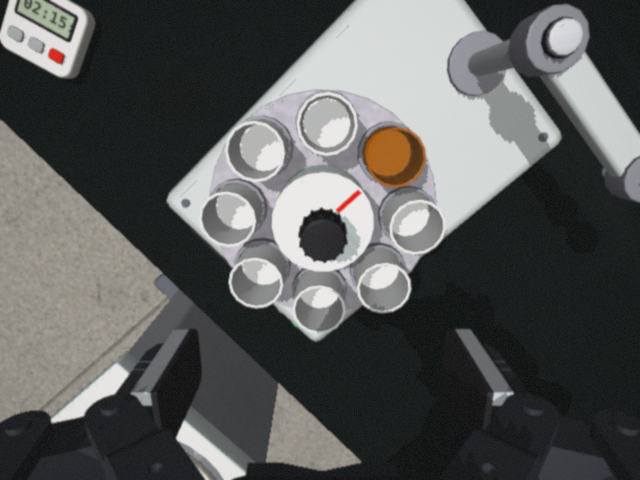

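Carousel is let go at heading 2.2° (the dip direction is 2.1°), amber cup at (393,155). Next I'll look at the probe knob from above.

Emit:
drive_tool:
  increments:
    - {"dx":25,"dy":-15,"dz":15,"wx":0,"wy":0,"wz":0}
    - {"dx":55,"dy":-33,"dz":30,"wx":0,"wy":0,"wz":0}
    - {"dx":85,"dy":-51,"dz":38,"wx":0,"wy":0,"wz":0}
    - {"dx":115,"dy":-69,"dz":38,"wx":0,"wy":0,"wz":0}
    - {"dx":142,"dy":-84,"dz":38,"wx":0,"wy":0,"wz":0}

```text
time_s: 12.58
tcp_pos: [598.1, 65.9, 334.6]
eef_rot: [[0.656, 0.755, 0.002], [0.755, -0.656, 0.0], [0.001, 0.001, -1.0]]
wrist_force: [0.1, 0.7, -0.7]
grip_width: 85.4
finger_force: 0.0
```

Emit:
drive_tool:
  increments:
    - {"dx":10,"dy":-5,"dz":0,"wx":0,"wy":0,"wz":0}
    - {"dx":15,"dy":-10,"dz":0,"wx":0,"wy":0,"wz":0}
    - {"dx":20,"dy":-10,"dz":0,"wx":0,"wy":0,"wz":0}
    - {"dx":20,"dy":-10,"dz":0,"wx":0,"wy":0,"wz":0}
    - {"dx":20,"dy":-10,"dz":0,"wx":0,"wy":0,"wz":0}

```text
time_s: 13.0
tcp_pos: [616.0, 57.8, 333.9]
eef_rot: [[0.655, 0.756, 0.0], [0.756, -0.655, 0.0], [0.0, 0.0, -1.0]]
wrist_force: [0.5, 0.0, -0.9]
grip_width: 85.3
finger_force: 0.0
```

Run:
```python
from h import *
stt(); f=grab('wrist'); save(f,'w6.png'); W=cloud(f); np.save('w6.npy',W)
I=f['img'].astype(int); r,g,b=I[...,0],I[...,1],I[...,2]; x,y,z=W[...,0],W[...,1],W[...,2]
m=(b>1.5*r)&(b>60)&(z>225)&(z<275)&(np.hypot(x-617,y-57)<60); print('blue',m.sum(),W[m].mean(0) if m.sum() else '')
m2=m&(z>256); p=W[m2][:,:2].astype(np.float32)
if len(p): print('top',len(p),cv2.minEnclosingCircle(p),W[m2].mean(0))
for q in models.spot_in('probe_knob','wrist')[:1]: i,j=map(int,q['at']); print(q['confidence'],i,j,W[i,j],onplane(f,j,i,261))
m=(z>160)&(np.hypot(x-623,y-157)<25); p=W[m&(z>176)&(z<184)][:,:2].astype(np.float32); print('post',len(p),cv2.minEnclosingCircle(p) if len(p) else '')
S=np.load('side.npy'); n=(S[...,2]>200)&(np.hypot(S[...,0]-617,S[...,1]-57)<130)&(np.hypot(S[...,0]-550,S[...,1])>95); print('tall',n.sum(),S[n][::max(1,n.sum()//12)].round())
```

```text
t 13.0 tcp [616.   57.8 333.9] F [ 0.5  0.  -0.9] M [ 0.01  0.01 -0.02] w 85.3 ff 0.0
[[0.655, 0.756, 0.0], [0.756, -0.655, 0.0], [0.0, 0.0, -1.0]] [0.09 0.32 0.61 1.86 0.   2.38]
blue 2739 [629.28164102  58.85923817 255.56636513]
top 1974 ((627.925537109375, 56.64297866821289), 13.873709678649902) [628.13501589  57.09833584 259.16341088]
0.69 255 339 [631.45503394  61.2729024  260.45190428] [631.55949946  61.42873854 261.        ]
post 768 ((624.4197998046875, 156.09510803222656), 9.796698570251465)
tall 1 [[637.  57. 261.]]
```

View pics/w6.png

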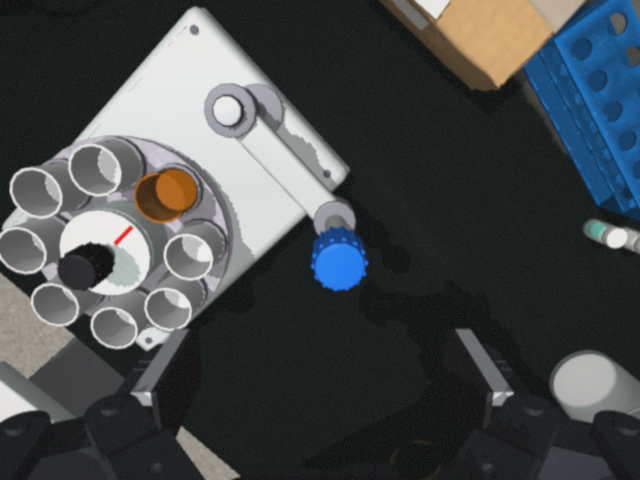

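The blue knob is at (339,262) px, which puts its axis at (628,57). I'll cage it loosely with the fingers.

Emit:
drive_tool:
  increments:
    - {"dx":12,"dy":-1,"dz":0,"wx":0,"wy":0,"wz":0}
    - {"dx":12,"dy":-1,"dz":-25,"wx":0,"wy":0,"wz":0}
    - {"dx":12,"dy":-1,"dz":-50,"wx":0,"wy":0,"wz":0}
    - {"dx":12,"dy":-1,"dz":-72,"wx":0,"wy":0,"wz":0}
    - {"dx":12,"dy":-1,"dz":-82,"wx":0,"wy":0,"wz":0}

```text
time_s: 13.52
tcp_pos: [627.2, 56.7, 248.7]
eef_rot: [[0.655, 0.756, -0.003], [0.756, -0.655, -0.0], [-0.002, -0.002, -1.0]]
wrist_force: [0.2, -0.2, -0.3]
grip_width: 85.6
finger_force: 0.0
```

Emit:
drive_tool:
  increments:
    - {"dx":0,"dy":0,"dz":0,"wx":0,"wy":0,"wz":0}
    - {"dx":0,"dy":0,"dz":0,"wx":0,"wy":0,"wz":0}
    - {"dx":0,"dy":0,"dz":0,"wx":0,"wy":0,"wz":0}
    - {"dx":0,"dy":0,"dz":0,"wx":0,"wy":0,"wz":0}
    - {"dx":0,"dy":0,"dz":0,"wx":0,"wy":0,"wz":0}
  fingers: 0.42
  squeeze: 20

```text
time_s: 13.93
tcp_pos: [628.8, 56.3, 252.7]
eef_rot: [[0.655, 0.755, 0.002], [0.755, -0.655, 0.0], [0.001, 0.001, -1.0]]
wrist_force: [-0.4, -0.4, 0.2]
grip_width: 35.9
finger_force: 0.0
```

Run:
```python
from h import *
s=stt(); c=np.array([624.2,156.2]); p=s['tcp_pos'][:2]
for a in np.arange(272,181,-5.0): 
    k=c+99.6*np.array([np.cos(np.radians(a)),np.sin(np.radians(a))]); print(a,(k-p).round(0))
print((c+99.6*np.array([np.cos(np.radians(182)),np.sin(np.radians(182))])))
```

```text
t 13.93 tcp [628.8  56.3 252.7] F [-0.4 -0.4  0.2] M [-0.01  0.02 -0.05] w 35.9 ff 0.0
[[0.655, 0.755, 0.002], [0.755, -0.655, 0.0], [0.001, 0.001, -1.0]] [0.09 0.29 0.41 1.69 0.   2.37]
272.0 [-1.  0.]
267.0 [-10.   0.]
262.0 [-18.   1.]
257.0 [-27.   3.]
252.0 [-35.   5.]
247.0 [-43.   8.]
242.0 [-51.  12.]
237.0 [-59.  16.]
232.0 [-66.  21.]
227.0 [-72.  27.]
222.0 [-79.  33.]
217.0 [-84.  40.]
212.0 [-89.  47.]
207.0 [-93.  55.]
202.0 [-97.  63.]
197.0 [-100.   71.]
192.0 [-102.   79.]
187.0 [-103.   88.]
182.0 [-104.   96.]
[524.66067363 152.72401013]
```

Emit:
drive_tool:
  increments:
    - {"dx":-5,"dy":0,"dz":0,"wx":0,"wy":0,"wz":0}
    - {"dx":-11,"dy":0,"dz":0,"wx":0,"wy":0,"wz":0}
    - {"dx":-18,"dy":1,"dz":0,"wx":0,"wy":0,"wz":0}
    - {"dx":-27,"dy":3,"dz":0,"wx":0,"wy":0,"wz":0}
    - {"dx":-35,"dy":5,"dz":0,"wx":0,"wy":0,"wz":0}

```text
time_s: 14.35
tcp_pos: [592.6, 60.7, 251.6]
eef_rot: [[0.656, 0.755, 0.0], [0.755, -0.656, -0.001], [-0.0, 0.001, -1.0]]
wrist_force: [0.3, -2.5, -0.2]
grip_width: 35.7
finger_force: 1.1
```

Emit:
drive_tool:
  increments:
    - {"dx":-8,"dy":3,"dz":0,"wx":0,"wy":0,"wz":0}
    - {"dx":-16,"dy":7,"dz":0,"wx":0,"wy":0,"wz":0}
    - {"dx":-24,"dy":11,"dz":0,"wx":0,"wy":0,"wz":0}
    - {"dx":-31,"dy":16,"dz":0,"wx":0,"wy":0,"wz":0}
    - {"dx":-37,"dy":22,"dz":0,"wx":0,"wy":0,"wz":0}

```text
time_s: 14.77
tcp_pos: [555.6, 83.8, 251.6]
eef_rot: [[0.655, 0.755, 0.0], [0.755, -0.655, 0.0], [0.0, -0.0, -1.0]]
wrist_force: [-0.2, -1.5, 0.0]
grip_width: 35.8
finger_force: 0.6
```

Emit:
drive_tool:
  increments:
    - {"dx":-7,"dy":6,"dz":0,"wx":0,"wy":0,"wz":0}
    - {"dx":-12,"dy":13,"dz":0,"wx":0,"wy":0,"wz":0}
    - {"dx":-17,"dy":20,"dz":0,"wx":0,"wy":0,"wz":0}
    - {"dx":-21,"dy":28,"dz":0,"wx":0,"wy":0,"wz":0}
    - {"dx":-25,"dy":36,"dz":0,"wx":0,"wy":0,"wz":0}

```text
time_s: 15.18
tcp_pos: [531.1, 120.1, 251.4]
eef_rot: [[0.655, 0.755, 0.0], [0.755, -0.655, 0.0], [0.0, -0.0, -1.0]]
wrist_force: [0.3, -0.8, -0.3]
grip_width: 35.8
finger_force: 0.5
```

Emit:
drive_tool:
  increments:
    - {"dx":-3,"dy":8,"dz":0,"wx":0,"wy":0,"wz":0}
    - {"dx":-5,"dy":15,"dz":0,"wx":0,"wy":0,"wz":0}
    - {"dx":-6,"dy":21,"dz":0,"wx":0,"wy":0,"wz":0}
    - {"dx":-7,"dy":26,"dz":0,"wx":0,"wy":0,"wz":0}
    - {"dx":-7,"dy":30,"dz":0,"wx":0,"wy":0,"wz":0}

```text
time_s: 15.6
tcp_pos: [524.4, 149.9, 251.4]
eef_rot: [[0.655, 0.755, -0.0], [0.755, -0.655, 0.0], [-0.0, -0.0, -1.0]]
wrist_force: [0.0, -0.7, 0.6]
grip_width: 35.5
finger_force: 0.3
```

Emit:
drive_tool:
  increments:
    - {"dx":0,"dy":2,"dz":0,"wx":0,"wy":0,"wz":0}
    - {"dx":0,"dy":4,"dz":0,"wx":0,"wy":0,"wz":0}
    - {"dx":0,"dy":6,"dz":0,"wx":0,"wy":0,"wz":0}
    - {"dx":0,"dy":8,"dz":0,"wx":0,"wy":0,"wz":0}
    - {"dx":0,"dy":8,"dz":0,"wx":0,"wy":0,"wz":0}

```text
time_s: 16.02
tcp_pos: [524.6, 157.4, 251.3]
eef_rot: [[0.656, 0.755, -0.0], [0.755, -0.656, 0.0], [0.0, -0.0, -1.0]]
wrist_force: [0.2, -0.5, 0.8]
grip_width: 35.7
finger_force: 0.0
```

Emit:
drive_tool:
  increments:
    - {"dx":0,"dy":1,"dz":0,"wx":0,"wy":0,"wz":0}
    - {"dx":0,"dy":2,"dz":0,"wx":0,"wy":0,"wz":0}
    - {"dx":0,"dy":3,"dz":0,"wx":0,"wy":0,"wz":0}
    - {"dx":0,"dy":4,"dz":0,"wx":0,"wy":0,"wz":0}
    - {"dx":0,"dy":4,"dz":0,"wx":0,"wy":0,"wz":0}

```text
time_s: 16.43
tcp_pos: [524.5, 161.3, 251.4]
eef_rot: [[0.655, 0.755, 0.0], [0.755, -0.655, 0.0], [0.0, -0.0, -1.0]]
wrist_force: [0.0, -0.4, -0.1]
grip_width: 35.9
finger_force: 0.1
```

```bash
cat >> h.py <<'E'
def knob(n):
    stt(); f=grab('wrist'); save(f,n); W=cloud(f); I=f['img'].astype(int); r,g,b=I[...,0],I[...,1],I[...,2]; x,y,z=W[...,0],W[...,1],W[...,2]
    m=(b>1.5*r)&(b>60)&(z>170)&(np.hypot(x-525,y-153)<60); print(m.sum())
    if m.sum():
        t=np.percentile(z[m],80); p=W[m&(z>t-5)][:,:2].astype(np.float32); c,R=cv2.minEnclosingCircle(p); print('top z',t,c,R,'q deg',np.degrees(np.arctan2(c[1]-156.2,c[0]-624.2))%360-182.1)
E
python3 -c "
from h import *
knob('w7.png')"
```

```text
t 16.43 tcp [524.5 161.3 251.4] F [ 0.  -0.4 -0.1] M [-0.08 -0.08 -0.07] w 35.9 ff 0.1
[[0.655, 0.755, 0.0], [0.755, -0.655, 0.0], [0.0, -0.0, -1.0]] [0.3  0.08 0.17 1.66 0.   2.58]
7356
top z 259.6031853631778 (524.962646484375, 152.91578674316406) 14.473044395446777 q deg -0.2045150950978325
```

Emit:
drive_tool:
  increments:
    - {"dx":0,"dy":1,"dz":0,"wx":0,"wy":0,"wz":0}
    - {"dx":0,"dy":2,"dz":0,"wx":0,"wy":0,"wz":0}
    - {"dx":0,"dy":3,"dz":0,"wx":0,"wy":0,"wz":0}
    - {"dx":0,"dy":3,"dz":0,"wx":0,"wy":0,"wz":0}
    - {"dx":0,"dy":3,"dz":0,"wx":0,"wy":0,"wz":0}

```text
time_s: 16.9
tcp_pos: [524.9, 162.6, 251.4]
eef_rot: [[0.657, 0.754, 0.001], [0.754, -0.657, -0.003], [-0.002, 0.003, -1.0]]
wrist_force: [2.4, -10.7, 1.0]
grip_width: 36.0
finger_force: 4.5
```

Emit:
drive_tool:
  increments:
    - {"dx":0,"dy":-3,"dz":0,"wx":0,"wy":0,"wz":0}
    - {"dx":0,"dy":-8,"dz":0,"wx":0,"wy":0,"wz":0}
    - {"dx":0,"dy":-8,"dz":10,"wx":0,"wy":0,"wz":0}
    - {"dx":0,"dy":-8,"dz":35,"wx":0,"wy":0,"wz":0}
    - {"dx":0,"dy":-8,"dz":60,"wx":0,"wy":0,"wz":0}

```text
time_s: 17.32
tcp_pos: [523.9, 156.1, 312.1]
eef_rot: [[0.656, 0.755, -0.002], [0.755, -0.656, 0.0], [-0.001, -0.001, -1.0]]
wrist_force: [0.4, 0.3, 0.8]
grip_width: 36.2
finger_force: 0.0
```

Emit:
drive_tool:
  increments:
    - {"dx":0,"dy":-3,"dz":0,"wx":0,"wy":0,"wz":0}
    - {"dx":0,"dy":-3,"dz":0,"wx":0,"wy":0,"wz":0}
    - {"dx":0,"dy":-3,"dz":0,"wx":0,"wy":0,"wz":0}
    - {"dx":0,"dy":-3,"dz":0,"wx":0,"wy":0,"wz":0}
    - {"dx":0,"dy":-3,"dz":0,"wx":0,"wy":0,"wz":0}
  fingers: 0

```text
time_s: 17.73
tcp_pos: [524.2, 153.3, 310.5]
eef_rot: [[0.655, 0.755, -0.001], [0.755, -0.655, -0.0], [-0.001, -0.001, -1.0]]
wrist_force: [-1.2, -0.3, -0.3]
grip_width: 0.1
finger_force: 0.0
```

```bash
python3 -c "
from h import *
knob('w8.png')"
```

```text
t 17.73 tcp [524.2 153.3 310.5] F [-1.2 -0.3 -0.3] M [-0.01 -0.03 -0.  ] w 0.1 ff 0.0
[[0.655, 0.755, -0.001], [0.755, -0.655, -0.0], [-0.001, -0.001, -1.0]] [0.28 0.11 0.31 1.78 0.   2.57]
3063
top z 259.71912430026197 (524.5523681640625, 152.65347290039062) 14.236054420471191 q deg -0.06166453608622646
```

View pics/w8.png

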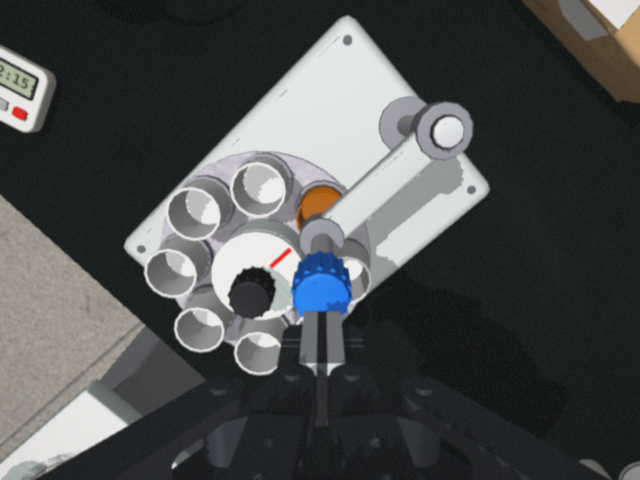

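The probe is up, the arm is at its stop over the amber cup, and the closed fingertips are centred over the blue knob (322,285). Pressing down.

Emit:
drive_tool:
  increments:
    - {"dx":0,"dy":0,"dz":-8,"wx":0,"wy":0,"wz":0}
    - {"dx":0,"dy":0,"dz":-15,"wx":0,"wy":0,"wz":0}
    - {"dx":0,"dy":0,"dz":-21,"wx":0,"wy":0,"wz":0}
    - {"dx":0,"dy":0,"dz":-26,"wx":0,"wy":0,"wz":0}
    - {"dx":0,"dy":0,"dz":-31,"wx":0,"wy":0,"wz":0}

```text
time_s: 18.2
tcp_pos: [524.3, 153.2, 279.6]
eef_rot: [[0.656, 0.755, -0.001], [0.755, -0.656, -0.0], [-0.0, -0.0, -1.0]]
wrist_force: [-0.9, 0.0, 2.7]
grip_width: -0.1
finger_force: 1.7
```

Emit:
drive_tool:
  increments:
    - {"dx":0,"dy":0,"dz":-5,"wx":0,"wy":0,"wz":0}
    - {"dx":0,"dy":0,"dz":-11,"wx":0,"wy":0,"wz":0}
    - {"dx":0,"dy":0,"dz":-17,"wx":0,"wy":0,"wz":0}
    - {"dx":0,"dy":0,"dz":-23,"wx":0,"wy":0,"wz":0}
    - {"dx":0,"dy":0,"dz":-29,"wx":0,"wy":0,"wz":0}

```text
time_s: 18.62
tcp_pos: [524.4, 153.2, 250.9]
eef_rot: [[0.656, 0.755, -0.0], [0.755, -0.656, -0.0], [-0.0, -0.0, -1.0]]
wrist_force: [-2.2, -0.6, 3.4]
grip_width: -0.0
finger_force: 1.8
```

Emit:
drive_tool:
  increments:
    - {"dx":0,"dy":0,"dz":-2,"wx":0,"wy":0,"wz":0}
    - {"dx":0,"dy":0,"dz":-4,"wx":0,"wy":0,"wz":0}
    - {"dx":0,"dy":0,"dz":-6,"wx":0,"wy":0,"wz":0}
    - {"dx":0,"dy":0,"dz":-8,"wx":0,"wy":0,"wz":0}
    - {"dx":0,"dy":0,"dz":-9,"wx":0,"wy":0,"wz":0}

```text
time_s: 19.03
tcp_pos: [524.5, 153.2, 242.3]
eef_rot: [[0.656, 0.755, 0.0], [0.755, -0.656, 0.0], [0.0, -0.0, -1.0]]
wrist_force: [-1.8, -0.1, 2.8]
grip_width: 0.0
finger_force: 1.6
```

Emit:
drive_tool:
  increments:
    - {"dx":0,"dy":0,"dz":-0.5,"wx":0,"wy":0,"wz":0}
    - {"dx":0,"dy":0,"dz":-1,"wx":0,"wy":0,"wz":0}
    - {"dx":0,"dy":0,"dz":-1.5,"wx":0,"wy":0,"wz":0}
    - {"dx":0,"dy":0,"dz":-2,"wx":0,"wy":0,"wz":0}
    - {"dx":0,"dy":0,"dz":-2,"wx":0,"wy":0,"wz":0}

```text
time_s: 19.45
tcp_pos: [524.5, 153.2, 240.4]
eef_rot: [[0.656, 0.755, 0.0], [0.755, -0.656, 0.0], [0.0, 0.0, -1.0]]
wrist_force: [-1.9, -0.2, 1.2]
grip_width: 0.2
finger_force: 1.2
```

Emit:
drive_tool:
  increments:
    - {"dx":0,"dy":0,"dz":-0.5,"wx":0,"wy":0,"wz":0}
    - {"dx":0,"dy":0,"dz":-1,"wx":0,"wy":0,"wz":0}
    - {"dx":0,"dy":0,"dz":-1.5,"wx":0,"wy":0,"wz":0}
    - {"dx":0,"dy":0,"dz":-2,"wx":0,"wy":0,"wz":0}
    - {"dx":0,"dy":0,"dz":-2,"wx":0,"wy":0,"wz":0}

```text
time_s: 19.87
tcp_pos: [524.6, 153.2, 239.9]
eef_rot: [[0.656, 0.755, 0.002], [0.755, -0.656, 0.001], [0.002, 0.001, -1.0]]
wrist_force: [-5.6, -1.8, 12.7]
grip_width: -0.3
finger_force: 6.2
```

Emit:
drive_tool:
  increments:
    - {"dx":0,"dy":0,"dz":5,"wx":0,"wy":0,"wz":0}
    - {"dx":0,"dy":0,"dz":15,"wx":0,"wy":0,"wz":0}
    - {"dx":0,"dy":0,"dz":35,"wx":0,"wy":0,"wz":0}
    - {"dx":0,"dy":0,"dz":60,"wx":0,"wy":0,"wz":0}
    - {"dx":0,"dy":0,"dz":80,"wx":0,"wy":0,"wz":0}

```text
time_s: 20.28
tcp_pos: [524.5, 153.2, 320.1]
eef_rot: [[0.656, 0.755, 0.0], [0.755, -0.656, 0.0], [0.0, 0.0, -1.0]]
wrist_force: [1.2, 0.5, 0.4]
grip_width: 0.2
finger_force: 0.0
```

Emit:
drive_tool:
  increments:
    - {"dx":0,"dy":0,"dz":0,"wx":0,"wy":0,"wz":0}
    - {"dx":0,"dy":0,"dz":0,"wx":0,"wy":0,"wz":0}
    - {"dx":0,"dy":0,"dz":0,"wx":0,"wy":0,"wz":0}
    - {"dx":0,"dy":0,"dz":0,"wx":0,"wy":0,"wz":0}
    - {"dx":0,"dy":0,"dz":0,"wx":0,"wy":0,"wz":0}

```text
time_s: 20.7
tcp_pos: [524.3, 153.1, 317.3]
eef_rot: [[0.656, 0.755, -0.002], [0.755, -0.656, -0.0], [-0.001, -0.001, -1.0]]
wrist_force: [0.9, -0.1, 0.3]
grip_width: 0.1
finger_force: 0.0
```

```bash
python3 -c "
from h import *
knob('w9.png'); heading('w9b.png')"
```

```text
t 20.7 tcp [524.3 153.1 317.3] F [ 0.9 -0.1  0.3] M [-0.04  0.02  0.03] w 0.1 ff 0.0
[[0.656, 0.755, -0.002], [0.755, -0.656, -0.0], [-0.001, -0.001, -1.0]] [ 0.28  0.11  0.33  1.79 -0.    2.57]
2124
top z 217.7225262241258 (524.2921752929688, 152.76480102539062) 14.298271179199219 q deg -0.13073588116245105
t 20.75 tcp [524.3 153.2 317.5] F [-0.6  0.4  0.1] M [-0.04 -0.02 -0.  ] w -0.2 ff 0.0
[[0.656, 0.755, -0.001], [0.755, -0.656, -0.0], [-0.001, -0.001, -1.0]] [ 0.28  0.11  0.33  1.79 -0.    2.57]
yaw y -40.961860696728195
line 84 [480.44056735 151.4994789  118.12085883] 2.122561 2.39928871095688
rim z 116.25475667045934
amber [519.6023229  153.92740589] 3.0871968521822146 65.49737730136576
```

View pics/w9.png

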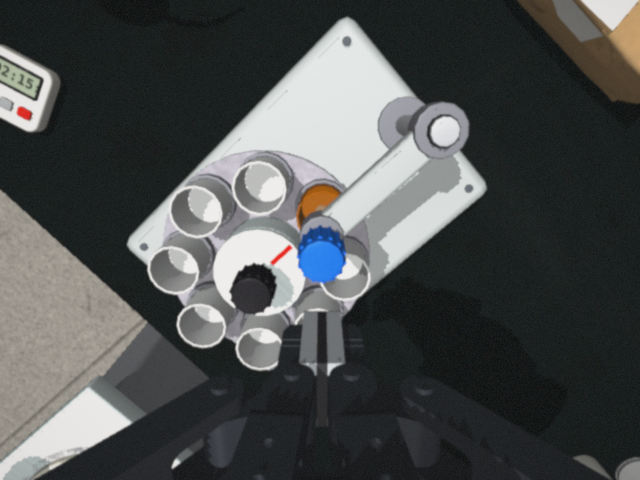

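The knob (322,255) has dropped 42 mm with the arm at its stop. The carousel is still at 2.1°, and the robot is clear.

```bash
python3 -c "
from h import *
print(job.hand_in())"
```

```text
the job is handed in; nothing more can be done
None
```

The job is handed in at about 21 s of the 72 s allowed. By my last measurements the carousel is home with the amber cup at the dip point, the probe arm is on its stop, the probe is fully down in the amber cup (42 mm), and the robot is clear. `hand_in()` returned no verdict.

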